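# Log three filled pigment jars on the green counter

## Task

Three jars of green pigment have been filled: log them on the green lever counter by pressing its paddle all the way down and letting it come all the way back up, three times in all, no more and no fewer. Do not work the red counter, and leave the three green jars standing where they are.

Things in the scene. Friction and masses are not known exactly. Their poses are not given: they have to be found in the camera images.
- counter_green: Green tally counter, fixed to the table: black base 100 x 84 x 12 mm, two green cheeks (outer faces 72 mm apart, 88 mm high), between them a drum of 70 mm diameter on an axle 66 mm above the table; the pawl beside it rises to 110 mm at most. Origin: on the table below the axle. z is up, the axle lies along y, and the lever's paddle sticks out on the -x side, roughly towards the robot.
- green_paddle (a point): Centre of the top face of the green paddle (36 mm along the lever x 34 wide x 7 thick) at the lever's end, 95 mm from the axle. At rest it slopes up 14 degrees and this point is 92 mm above the table, 91 mm in front (-x) of the counter's origin; fully down it slopes down 24 degrees, 31 mm above the table, 88 mm in front; midway 95 mm in front. Only the table lies below it.
- green_lever (a joint): Lever of the green counter, rad: 0 at rest (up), 0.66 at the firm stop (fully down). A spring brings it back up by itself when let go. Pressing at the paddle takes about 2 to 6 N, more only at the stop. The pawl takes the next step only once the lever is back within 0.1 rad of rest; a stroke stopped short turns the drum by less than a step.
- green_drum (a joint): Drum of the green counter, rad, 0 at the start. Held by friction, driven forwards (top towards the paddle) by the lever's brass pawl: the first 0.14 rad of a stroke are idle, then the drum turns with the lever; each full stroke, down and back up, adds one step of 0.524 rad (30 degrees). White and grey segments, and one orange that starts below the black pointer.
- counter_red: The red tally counter, the same in shape and size but with red cheeks and a red paddle, for another pigment. Not to be worked. Origin and axes as for the green one.
- red_lever (a joint): Lever of the red counter, rad: 0 at rest, 0.66 fully down. To be left alone.
- jar_green1: Filled jar of green pigment, upright, 42 mm in diameter, 58 mm high with a black screw cap; origin at the centre of its underside, z up. Stands between the two counters, to be left there.
- jar_green2: A second, identical jar of green pigment, to be left standing.
- jar_green3: A third, identical jar of green pigment, to be left standing.
Mind the look-alikes: they are no part of the job. What is shaped like the jar_green2 but purple or yellow is not meant.

How it is judged (in metres and radians):
On the way, in this order (a step that is already met when the one before it is completed fails the run):
1. first stroke: the green lever is pressed down and its drum has turned one step (value of joint green_lever above 0.5 rad and value of joint green_drum above 0.35 rad), for 0.02 s.
2. the green lever has come back up (value of joint green_lever below 0.1 rad), for 0.02 s.
3. second stroke: the lever is down again and the drum has turned two steps (value of joint green_lever above 0.5 rad and value of joint green_drum above 0.87 rad), for 0.02 s.
4. the green lever has come back up (value of joint green_lever below 0.1 rad), for 0.02 s.
5. third stroke: the lever is down again and the drum has turned three steps (value of joint green_lever above 0.5 rad and value of joint green_drum above 1.39 rad), for 0.02 s.
At the end, for the whole second after the job is handed in: The green drum stands three steps on (1.57 rad, within 0.18 rad), the green lever is back up and the red lever up (both within 0.1 rad of rest), and the three green jars stand upright within 30 mm of where they were (value of joint green_drum between 1.39 and 1.75 rad and value of joint each of green_lever, red_lever below 0.1 rad and distance of each of jar_green1, jar_green2, jar_green3 from where it was at the start of the episode below 0.03 m and angle between each of jar_green1, jar_green2, jar_green3's own z axis and vertical below 0.2 rad); the robot touches nothing.
It fails at once if the green counter is advanced beyond three steps (value of joint green_drum above 1.8 rad).
It fails at once if the red counter's lever is pressed (value of joint red_lever above 0.2 rad).
It fails at once if a green jar is knocked over (angle between any of jar_green1, jar_green2, jar_green3's own z axis and vertical above 0.6 rad).
It also fails if it takes over 40 s, if anything falls off the work surface, if the arm or the gripper's body presses on something with over 40 N, if the wrist force passes 120 N, or if a joint passes its speed limit or range.

## Robot

A 6-joint arm with a two-finger parallel gripper is mounted at the origin on the work surface. World frame = base frame: x ahead of the robot, y to its left, z up, the work surface at z = 0. Lengths are in mm, angles in rad, forces in N, time in s.
With the tool pointing down it reaches from about 300 to 950 mm from the base axis. Payload 3.1 kg.
Tool frame: the origin (TCP) lies at the very end of the fingers, on their centre line; the grasp point (between the pads) lies pinch_z behind it (pinch_z is the distance from the TCP to the grasp point, in mm); z points along the fingers, x is the direction in which the jaws open and shut, and the axes are right-handed (so a half turn about z gives the same grasp; the last joint's range is limited). The gripper opens to 85 mm and grips with 20 to 120 N. Pads are 22 mm wide; open, the fingers measure 114 mm over their backs; the gripper's body (76 mm by 85 mm) begins 54 mm behind the grasp point. The pads swing forward as they close: fully open they stand 13 mm farther back than shut.
Start: joints at [1.119, 0.308, 1.634, -0, 1.2, -0.07], TCP at [232.895, 579.993, 231.272] pointing down, gripper open.
Joint ranges: [-3.06, 3.06], [-0.79, 1.96], [0.05, 2.63], [-1.19, 4.34], [0.05, 2.64], [-2.94, 2.94]. Speed limits (rad/s): [2.79, 2.79, 3.14, 3.14, 3.14, 3.14].

## Interface

Orientations are given as a unit quaternion [x, y, z, w].
In Python, from workcell import * gives the robot as it stands.
- The arm moves only by the shell command python3 -m inch 'ROWS' [OPENING] [FORCE]. ROWS is text: rows parted by semicolons, each of 6 numbers parted by spaces: the shift along the tool's x, y, z in mm, then the turn, a rotation vector about the tool's x, y, z in rad. A call has exactly 8 rows; each row shifts and turns the commanded pose from where the row before left it, along the tool's axes as they then stand; what a row does not reach is not made up. A row lasts 1/10 s, in which the tool goes at most 50 mm and 8.59 degrees, less where a joint would pass 70% of its speed; a pose out of reach is approached as far as the arm can. A call with a gripper value outside its range is refused whole. OPENING is the closure in counts, from 0 (fully open) to 255 (shut), set as the call begins (- or left out, the last holds). The fingers move at their own pace and stop on an object; FORCE is the grip in N (left out, the last holds). Time passes only in rows, so rows that do not move let the fingers close, or fill a call up. It gives the time, the measured TCP pose, the force and the opening at its end, in the units of the state.
- get_obs(): the state, without advancing time (a new reading comes with each control period).
- camera(name): name is "side" or "top"; returns (picture, depth): 384x512x3 uint8, blue, green, red; 384x512 float32, mm along the optical axis (not along the pixel's ray), 0 where there is no reading.
- get_calibration(name): a dict with "intrinsics" (3x3 intrinsics, pixels), "k1" (the pictures are not rectified: a ray, as slopes to the right and down, at radius r is drawn at 1 + k1 r^2 times it, then the intrinsics apply), "R" (3x3) and "t" (3): a world point X has camera coordinates R X + t. Camera axes: x right, y down, z forward; pixel columns grow to the right and rows downward; lengths in mm; the calibration is good to about 2 mm. A picture is of the moment at which its call begins. get_calibration takes no time and is no camera call.
- close_job(): hands the job in, once; it reports no verdict.
The state is a dict: "time": time; "joint_positions": joint angles; "qd": joint speeds; "effort": joint torques, N m; "position": TCP position; "tool_rot": TCP orientation; "force": force on the tool from outside, world axes, zero at the start; "torque": the same for the moment, N m; "opening": finger opening in mm.
Only numpy, scipy, OpenCV 4.12 (cv2) and the standard library are available. Lean on these libraries where they do the work, as an engineer would, in place of code of your own. Each camera call takes 0.05 s, during which the arm holds its last target.

## Working session

There is one attempt and no reset: what is moved stays moved. The work goes in short steps, Python scripts to look and compute and a shell command to move; the robot and the scene stay as the last step left them, time stands still between calls to the robot, and variables do not carry over. Pictures are saved under pics/ and viewed, and the job is handed in when it is done.

```bash
mkdir -p pics; ls; python3 - <<'E'
from workcell import *
import cv2,numpy as np
o=get_obs();print({k:np.round(v,3) for k,v in o.items()})
for n in("side","top"):
    p,d=camera(n);cv2.imwrite(f"pics/{n}0.png",p);np.savez(f"pics/{n}0.npz",p=p,d=d)
    print(n,{k:np.round(v,3) for k,v in get_calibration(n).items()})
E
```

```text
pics
{'time': np.float64(0.0), 'joint_positions': array([ 1.119,  0.309,  1.635,  0.   ,  1.2  , -0.07 ]), 'qd': array([-0.001, -0.001,  0.001,  0.   , -0.002, -0.001]), 'effort': array([ 1.0000e-03, -4.1525e+01, -2.7667e+01, -0.0000e+00,  1.0000e-02,
        0.0000e+00]), 'position': array([232.506, 579.245, 230.029]), 'tool_rot': array([ 0.828,  0.56 , -0.001,  0.001]), 'force': array([ 0.537,  0.293, -0.781]), 'torque': array([ 0.008,  0.037, -0.003]), 'opening': np.float64(85.384)}
side {'intrinsics': array([[354.374,   0.   , 257.827],
       [  0.   , 354.374, 187.27 ],
       [  0.   ,   0.   ,   1.   ]]), 'k1': np.float64(-0.024), 'R': array([[ 0.93 , -0.366, -0.012],
       [-0.255, -0.624, -0.739],
       [ 0.263,  0.691, -0.674]]), 't': array([-538.85 ,  217.957,  602.275])}
top {'intrinsics': array([[483.066,   0.   , 260.845],
       [  0.   , 483.066, 189.585],
       [  0.   ,   0.   ,   1.   ]]), 'k1': np.float64(-0.154), 'R': array([[-0.014, -1.   ,  0.013],
       [-0.992,  0.012, -0.125],
       [ 0.125, -0.015, -0.992]]), 't': array([-21.171, 574.04 , 975.29 ])}
```

View pics/side0.png

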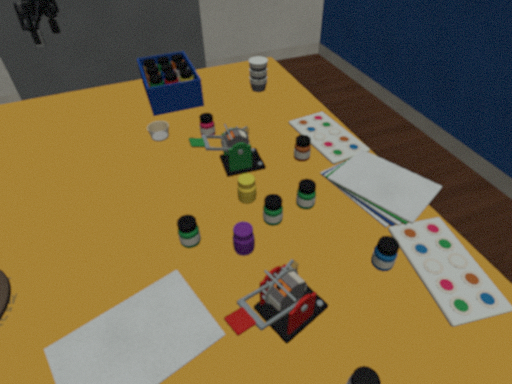

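View pics/top0.png

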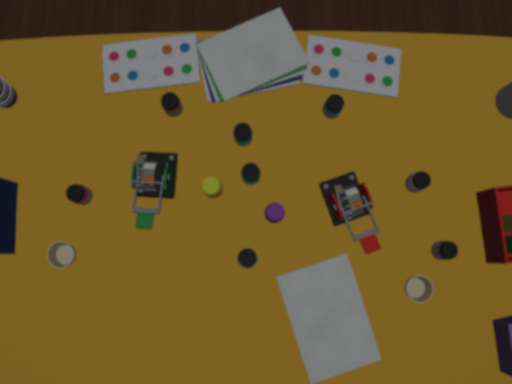

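The green counter is at about (155,175) in the top view with its paddle at (145,221). In the side view its paddle is at (197,142). The red counter is at (350,200) in the top view. The three green jars are at (242,132), (250,173) and (247,257).

```bash
cat > h.py <<'E'
from workcell import *
import cv2,numpy as np
def ray(n,u,v):
    c=get_calibration(n);K=c["intrinsics"];k=float(c["k1"])
    p=cv2.undistortPoints(np.array([[[u,v]]],float),np.array(K,float),np.array([k,0,0,0.])).ravel()
    R=np.array(c["R"]);t=np.array(c["t"])
    return -R.T@t, R.T@np.array([p[0],p[1],1.])
def onz(n,u,v,z):
    o,d=ray(n,u,v);return o+d*(z-o[2])/d[2]
def tri(a,b):
    (o1,d1),(o2,d2)=ray("side",*a),ray("top",*b)
    s=np.linalg.lstsq(np.c_[d1,-d2],o2-o1,rcond=None)[0]
    p,q=o1+s[0]*d1,o2+s[1]*d2;return (p+q)/2,np.linalg.norm(p-q)
def dep(n,u,v,d):
    o,r=ray(n,u,v);return o+r*d
E
python3 - <<'E'
from h import *
C={}
for n in("side","top"):
    f=np.load(f"pics/{n}0.npz");p,d=f["p"],f["d"];h=cv2.cvtColor(p,cv2.COLOR_BGR2HSV)
    for col,m in(("g",cv2.inRange(h,(45,110,50),(85,255,255))),("r",cv2.inRange(h,(0,170,60),(6,255,255))|cv2.inRange(h,(172,170,60),(180,255,255)))):
        N,l,s,c=cv2.connectedComponentsWithStats(m)
        for i in range(1,N):
            if s[i,4]>25:
                dd=np.median(d[(l==i)&(d>0)]) if ((l==i)&(d>0)).any() else 0
                print(n,col,s[i],c[i].round(1),dd,dep(n,*c[i],dd).round(0))
                if col=="g":
                    cs=cv2.findContours((l==i).astype(np.uint8),0,2)[0][0];print("   ",np.round(cv2.boxPoints(cv2.minAreaRect(cs)),1).tolist())
    cv2.imwrite(f"pics/{n}z.png",cv2.resize(p[95:195,150:310] if n=="side" else p[135:245,80:240],None,fx=5,fy=5,interpolation=2))
E
```

```text
side g [189 138  15   8  95] [196.3 141.8] 812.40424 [507. 201.  92.]
    [[189.0, 138.0], [203.0, 138.0], [203.0, 145.0], [189.0, 145.0]]
side g [228 143  24  28 490] [239.6 156.7] 838.7433 [597. 163.  49.]
    [[226.5, 144.5], [248.8000030517578, 141.3000030517578], [252.5, 167.1999969482422], [230.1999969482422, 170.39999389648438]]
side g [298 191  17   9  88] [306.2 195.3] 753.9906 [688.  -5.  39.]
    [[298.0, 191.0], [314.0, 191.0], [314.0, 199.0], [298.0, 199.0]]
side g [264 207  18   9  90] [272.5 211.5] 720.3384 [603. -21.  38.]
    [[263.6000061035156, 214.5], [264.1000061035156, 206.89999389648438], [281.1000061035156, 208.0], [280.6000061035156, 215.60000610351562]]
side g [384 210  22  13  40] [396.1 216.9] 735.458 [ 844. -113.   16.]
    [[383.70001220703125, 210.39999389648438], [384.70001220703125, 208.8000030517578], [405.3999938964844, 221.3000030517578], [404.5, 222.89999389648438]]
side g [179 227  19  11 106] [188.8 233.2] 679.4719 [432. -15.  39.]
    [[178.6999969482422, 230.10000610351562], [197.0, 226.8000030517578], [198.5, 235.5], [180.1999969482422, 238.6
[... 1316 characters left out ...]
705 [599. 164.  81.]
    [[161.5, 188.8000030517578], [163.8000030517578, 162.6999969482422], [168.1999969482422, 163.10000610351562], [165.89999389648438, 189.1999969482422]]
top g [136 213  17  16 229] [144.2 220.1] 944.4738 [509. 204.  92.]
    [[135.6999969482422, 226.89999389648438], [137.10000610351562, 211.6999969482422], [152.39999389648438, 213.10000610351562], [151.10000610351562, 228.3000030517578]]
top r [362 184   9  17  42] [366.5 192.3] 968.82513 [ 560. -241.   81.]
top r [494 186  18  77 671] [503.7 213.7] 1033.3988 [ 516. -571.   15.]
top r [331 193  12  26  66] [336.5 205. ] 965.0886 [ 535. -179.   80.]
top r [361 235  19  18 220] [369.9 243.6] 944.75824 [ 457. -242.   92.]
```

View pics/sidez.png

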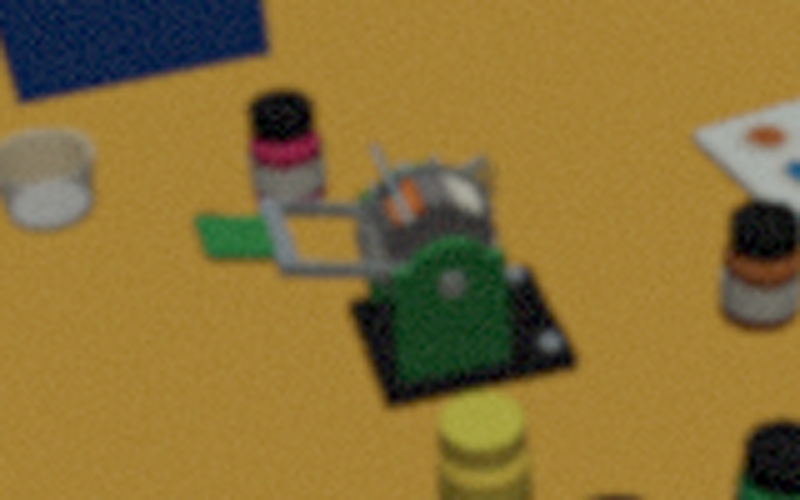

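View pics/topz.png

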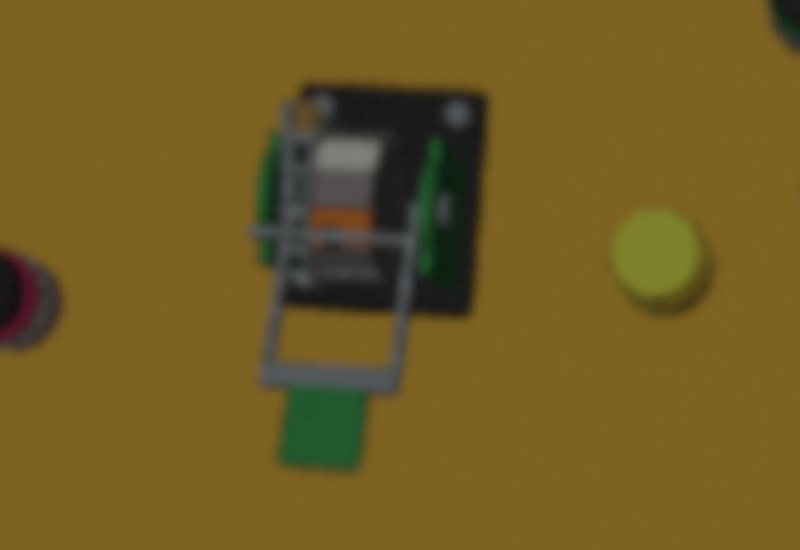

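```bash
python3 -c "
from h import *
print(tri((196.3,141.8),(144.2,220.1)), onz('top',144.2,220.1,92), onz('side',196.3,141.8,92))
# cheek tops midpoint and yaw check
print(onz('top',151.6,213.4,96),onz('top',136.4,212,96)); import workcell; print(getattr(workcell,'pinch_z',None))
"
python3 -m inch '-23 36 0 0 0 0;-23 36 0 0 0 0;-23 36 0 0 0 0;-23 36 0 0 0 0;-23 36 0 0 0 0;-23 36 0 0 0 0;-23 36 0 0 0 0;-23 36 0 0 0 0' 255 20
```

```text
(array([508.4488632 , 204.16008658,  89.42660303]), np.float64(0.8661889427116038)) [508.71202081 203.51543447  92.        ] [507.41780108 200.47468058  92.        ]
[521.53212046 187.98945458  96.        ] [524.56664518 218.43101196  96.        ]
18.700000000000003
time: 0.9
position: [432.0, 300.3, 230.9]
tool_rot: [0.828, 0.56, -0.0, -0.0]
force: [-0.0, -0.0, -0.6]
opening: -0.0
```

```bash
python3 -m inch '-21 34 0 0 0 0;-21 34 0 0 0 0;-21 34 0 0 0 0;0 0 0 0 0 -0.13;0 0 30 0 0 -0.13;0 0 40 0 0 0;0 0 25 0 0 0;0 0 0 0 0 0'
python3 - <<'E'
from h import *
for n in("side","top"):
    p,d=camera(n);cv2.imwrite(f"pics/{n}1.png",cv2.resize(p[60:195,120:320] if n=="side" else p[135:265,80:240],None,fx=4,fy=4,interpolation=2))
E
```

```text
time: 1.7
position: [498.5, 204.0, 131.5]
tool_rot: [0.749, 0.663, -0.005, -0.002]
force: [-0.2, 0.4, 0.1]
opening: 0.2
```

View pics/side1.png

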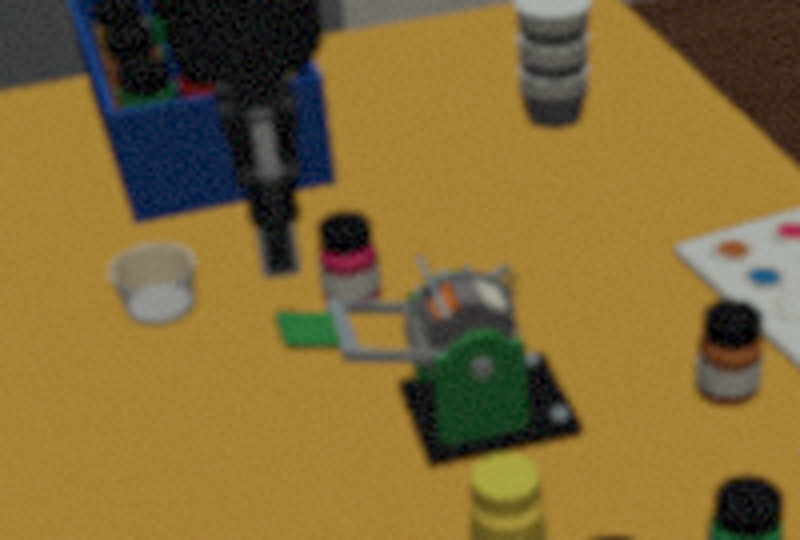

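View pics/top1.png

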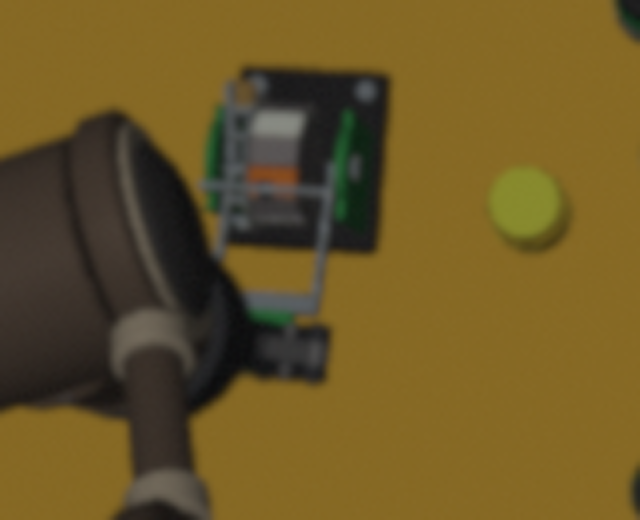

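```bash
python3 -m inch '1 7 0 0 0 0;0 0 10 0 0 0;0 0 10 0 0 0;0 0 10 0 0 0;0 0 10 0 0 0;0 0 10 0 0 0;0 0 0 0 0 0;0 0 0 0 0 0'
```

```text
time: 2.6
position: [509.4, 205.4, 85.9]
tool_rot: [0.749, 0.663, -0.001, -0.0]
force: [-1.1, -0.4, 2.1]
opening: -0.2
```

```bash
python3 -m inch '0 -4 10 0 0 0;0 0 10 0 0 0;0 0 10 0 0 0;0 0 8 0 0 0;0 0 5 0 0 0;0 0 4 0 0 0;0 0 0 0 0 0;0 0 0 0 0 0'
```

```text
time: 3.4
position: [505.7, 206.2, 39.1]
tool_rot: [0.749, 0.663, -0.0, -0.0]
force: [1.3, 1.2, 4.4]
opening: -0.2
```

```bash
python3 -m inch '0 0 2 0 0 0;0 0 2 0 0 0;0 0 2 0 0 0;0 0 2 0 0 0;0 0 0 0 0 0;0 0 0 0 0 0;0 0 0 0 0 0;0 0 0 0 0 0'
python3 - <<'E'
from h import *
o=get_obs();print(o["force"],o["position"])
p,d=camera("side");cv2.imwrite("pics/side2.png",cv2.resize(p[60:195,120:320],None,fx=4,fy=4,interpolation=2))
E
```

```text
time: 4.2
position: [506.0, 206.2, 31.6]
tool_rot: [0.749, 0.663, 0.0, 0.0]
force: [0.1, -0.4, 5.5]
opening: -0.1
[ 0.13688409 -0.37766566  5.52332013] [506.01883506 206.18685932  31.57427237]
```

View pics/side2.png

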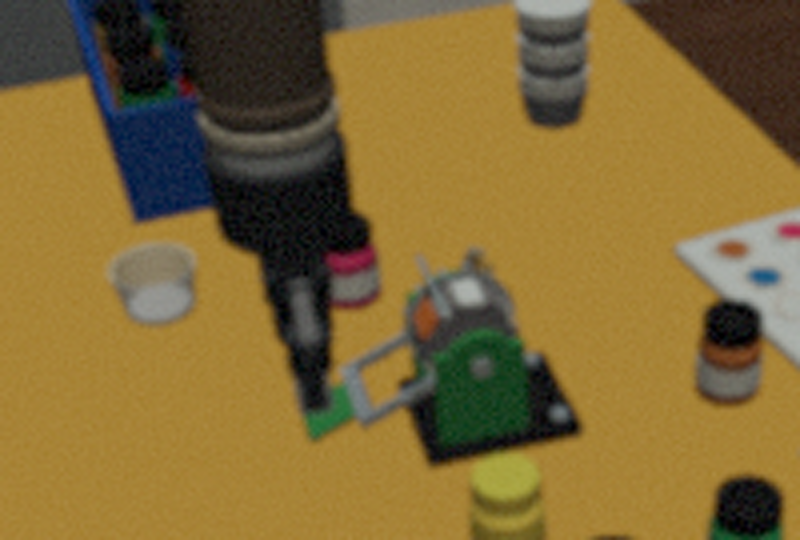

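The lever is down at side crop (330,410) and the orange segment has moved off the pointer to (425,320). I'll press on until I feel the stop.

```bash
python3 -m inch '0 0 1 0 0 0;0 0 1 0 0 0;0 0 1 0 0 0;0 0 0 0 0 0;0 0 0 0 0 0;0 0 0 0 0 0;0 0 0 0 0 0;0 0 0 0 0 0'
```

```text
time: 5.05
position: [506.4, 206.3, 30.7]
tool_rot: [0.749, 0.663, 0.0, 0.0]
force: [-2.6, -2.0, 18.0]
opening: 0.1
```

That is the firm stop: 18 N at z 30.7. Now I'll raise clear of the paddle.

```bash
python3 -m inch '0 0 -10 0 0 0;0 0 -14 0 0 0;0 0 -14 0 0 0;0 0 -14 0 0 0;0 0 -14 0 0 0;0 0 -14 0 0 0;0 0 0 0 0 0;0 0 0 0 0 0'
python3 - <<'E'
from h import *
o=get_obs();print(o["force"],o["position"])
p,d=camera("side");cv2.imwrite("pics/side3.png",cv2.resize(p[60:195,120:320],None,fx=4,fy=4,interpolation=2))
E
```

```text
time: 5.85
position: [506.1, 206.1, 108.6]
tool_rot: [0.749, 0.663, 0.0, 0.0]
force: [0.3, 0.3, 0.4]
opening: 0.2
[0.29772192 0.31818817 0.43118358] [506.09541696 206.11416784 108.64693123]
```

View pics/side3.png

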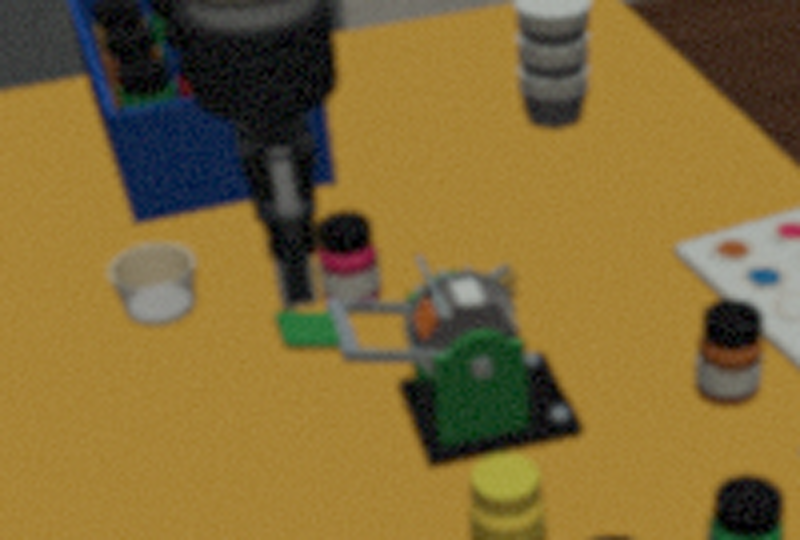

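The lever is back at rest (310,328 in the crop) and the drum is one step on. Second stroke.

```bash
python3 -m inch '0 0 10 0 0 0;0 0 12 0 0 0;0 0 12 0 0 0;0 0 12 0 0 0;0 0 12 0 0 0;0 0 10 0 0 0;0 0 7 0 0 0;0 0 2 0 0 0' && python3 -m inch '0 0 1 0 0 0;0 0 1 0 0 0;0 0 1 0 0 0;0 0 0 0 0 0;0 0 0 0 0 0;0 0 0 0 0 0;0 0 0 0 0 0;0 0 0 0 0 0'
```

```text
time: 6.7
position: [508.0, 206.3, 31.5]
tool_rot: [0.749, 0.663, 0.002, 0.001]
force: [-1.5, -1.4, 16.1]
opening: 0.2
time: 7.5
position: [508.2, 206.4, 31.3]
tool_rot: [0.749, 0.663, 0.001, 0.001]
force: [-4.8, -1.5, 21.4]
opening: 0.4
```

```bash
python3 -m inch '0 0 -10 0 0 0;0 0 -14 0 0 0;0 0 -14 0 0 0;0 0 -14 0 0 0;0 0 -14 0 0 0;0 0 -14 0 0 0;0 0 0 0 0 0;0 0 0 0 0 0'
python3 - <<'E'
from h import *
o=get_obs();print(o["force"],o["position"])
p,d=camera("side");cv2.imwrite("pics/side4.png",cv2.resize(p[60:195,120:320],None,fx=4,fy=4,interpolation=2))
E
```

```text
time: 8.3
position: [506.1, 206.1, 108.6]
tool_rot: [0.749, 0.663, 0.0, 0.0]
force: [-0.4, 0.6, -0.3]
opening: -0.4
[-0.44450005  0.63751453 -0.33609768] [506.05065528 206.11970544 108.61190197]
```

View pics/side4.png

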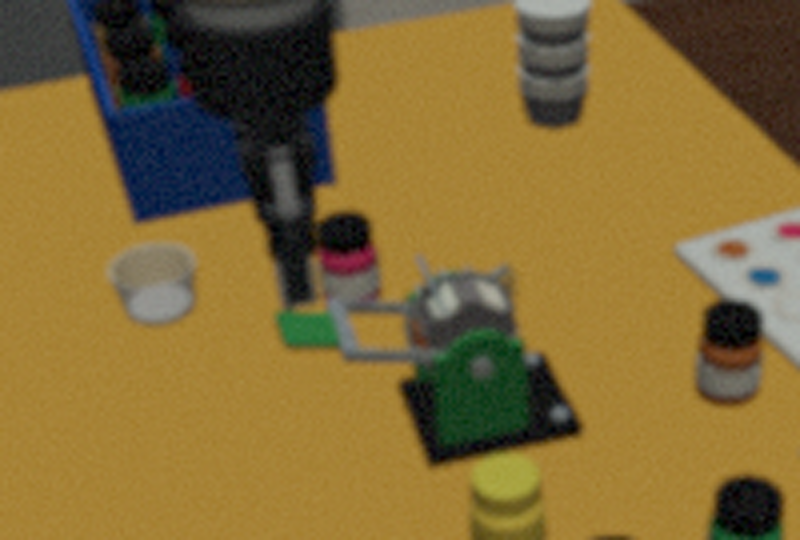

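The lever is back at (310,328) in the crop. A white segment now stands at the pointer (440,298), so the count is two steps. Third stroke.

```bash
python3 -m inch '0 0 10 0 0 0;0 0 12 0 0 0;0 0 12 0 0 0;0 0 12 0 0 0;0 0 12 0 0 0;0 0 10 0 0 0;0 0 7 0 0 0;0 0 2 0 0 0' && python3 -m inch '0 0 1 0 0 0;0 0 1 0 0 0;0 0 1 0 0 0;0 0 0 0 0 0;0 0 0 0 0 0;0 0 0 0 0 0;0 0 0 0 0 0;0 0 0 0 0 0'; python3 -m inch '0 0 -10 0 0 0;0 0 -14 0 0 0;0 0 -14 0 0 0;0 0 -14 0 0 0;0 0 -14 0 0 0;0 0 -14 0 0 0;0 0 -30 0 0 0;0 0 -30 0 0 0' ; python3 -m inch '0 -30 -20 0 0 0;0 -40 0 0 0 0;0 -40 0 0 0 0;0 -30 0 0 0 0;0 0 0 0 0 0;0 0 0 0 0 0;0 0 0 0 0 0;0 0 0 0 0 0'
python3 - <<'E'
from h import *
o=get_obs();print(o["force"],o["position"])
for n in ("side","top"):
    p,d=camera(n);cv2.imwrite(f"pics/{n}5f.png",p)
    cv2.imwrite(f"pics/{n}5.png",cv2.resize(p[60:195,120:320] if n=="side" else p[135:265,80:240],None,fx=4,fy=4,interpolation=2))
E
```

```text
time: 9.15
position: [508.1, 206.3, 31.5]
tool_rot: [0.749, 0.663, 0.002, 0.001]
force: [-1.4, -1.4, 14.7]
opening: 0.1
time: 9.95
position: [508.2, 206.4, 31.3]
tool_rot: [0.749, 0.663, 0.001, 0.001]
force: [-4.9, -2.9, 21.5]
opening: -0.0
time: 10.75
position: [505.3, 205.8, 169.1]
tool_rot: [0.749, 0.663, -0.001, -0.0]
force: [0.5, 0.5, 0.0]
opening: 0.1
time: 11.55
position: [368.3, 223.2, 188.7]
tool_rot: [0.749, 0.662, 0.001, 0.0]
force: [-0.1, -0.0, 0.2]
opening: -0.2
[-0.05278397 -0.02065986  0.1871499 ] [368.25642347 223.19169735 188.66802861]
```

View pics/side5.png

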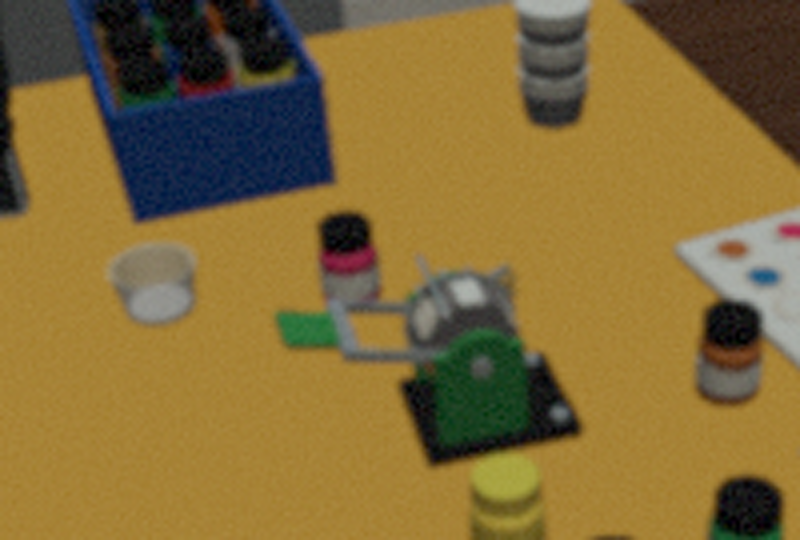

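View pics/top5f.png

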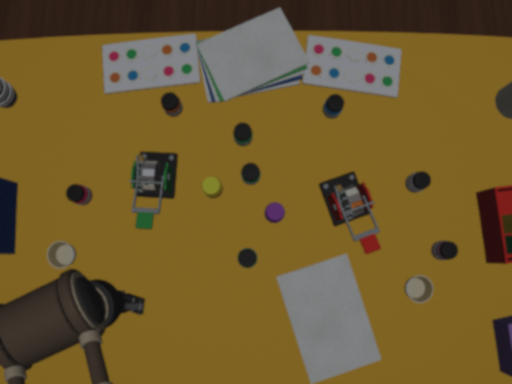

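View pics/top5.png

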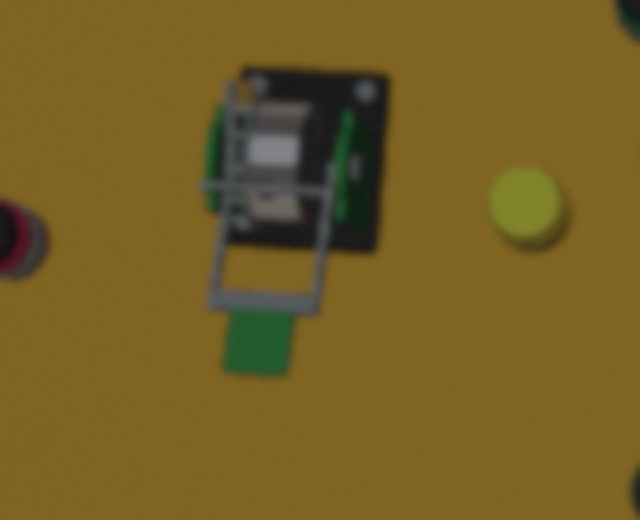

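The green lever is up, with its paddle at (145,221) in the top view as at the start. The drum shows three steps, the jars at (242,132), (250,173) and (247,257) haven't moved, and the arm is clear. Handing in.

```bash
python3 -c "
from workcell import *
print(close_job())"
```

```text
the job is handed in; nothing more can be done
None
```

I pressed the green counter's paddle down three times with the closed fingertips and let it come all the way back up each time. I then backed the arm away and handed the job in at about 11.7 s of the 40 s allowed.

- **Strokes:** each one ran onto the firm stop, at 18, 21 and 22 N with the fingertips at about z = 31 mm, matching the 31 mm given.
- **Drum:** pictures after the first, second and third strokes show it one, two and three steps on. I counted these by eye from the segments and did not measure the angle.
- **Final pictures:** the green lever is back at rest, the red lever is up, and the three green jars stand at the same pixels as at the start. The arm touches nothing, with wrist force about 0.2 N.
- **Disagreement:** the two views put the paddle 89 mm above the table, against 92 mm in the text. Depth gave 92 mm, so this is about the size of the calibration error.

The hand-in reports no verdict.

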